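# Refit the glass and cap of a bedside lamp and turn it up

## Task

The bedside lamp has just had a new bulb; put it back together: slip the opal glass tube down over the bulb and the black collar until it is fully home on the brass ring, then set the brass cap upright and flat on top of the glass, then slide the dimmer knob all the way to bright. Glass is fragile: lower it on gently rather than dropping or ramming it, keep it upright, and set the cap down just as gently. Leave the other things on the dresser where they are.

Things in the scene. Friction and masses are not known exactly. Their poses are not given: they have to be found in the camera images.
- lamp: Fixed lamp, mm: hollow square silver-grey chromed body 105 (its y) x 52 (x) x 105 high, neck, flat brass ring 76 diameter, top 121 above the table; on it a black collar (spigot) 54 diameter, straight for 21, tapering to 47 at 26; above it a bulb 42 diameter, its top 74 above the ring. Origin: centre of the foot on the table; z up. A thin flex runs to its dimmer.
- lamp_seat (a point): Centre of the top face of the brass gallery ring, at the root of the black collar, 121 mm above the table: where the centre of the glass's lower rim belongs. z up.
- glass: Loose opal-white glass tube standing on the table, open at both ends: outside diameter 64, inside 58, height 110 mm, about 0.2 kg (varies). Origin: centre of its lower rim; z along the tube, up. Fragile: more than 40 N against lamp or cap breaks it, and so does dropping it or the cap into place.
- cap: Loose brass cap, knob up, 0.09 kg. From the origin (centre of its underside, z up): plug 51 diameter, 8 mm high, lower edge tapered to 45, goes inside the glass; flange 72 diameter, its flat underside at 8 mm rests on the glass rim (origin then 102 mm above the glass's origin), sloping up to 17 mm; round knob 18 diameter from 23 to 38 mm, narrower below, top at 41.
- dimmer (a joint): Slide dimmer of the lamp: 0 = dim end, 0.045 m = bright end, m of travel of its knob. Stays where it is left; moves with about 1.5 N.
- dimmer_knob (a point): Top centre of the dimmer's white knob (12 along the track x 18 across x 14 mm high); moves with it. Its x axis (horizontal, same as the lamp's x) points along the track to the bright end, where the marks are longest. It stands on a fixed black box 110 long x 38 wide x 22 high, on the lamp's +y side, 150 mm beside the lamp's axis.
- bulb_carton: Bystander: orange carton 52 x 52 x 85 high, standing, loose. Origin: centre of its underside.
- mug: Bystander: blue ceramic mug, 80 diameter, 88 high, handle at its +y, loose. Origin: centre of its underside.
- phone: Bystander: dark phone lying flat, 155 (its x) x 74 x 8.5, loose. Origin: centre of its underside.
- remote: Bystander: black remote control lying flat, 165 (its x) x 44 x 18, loose. Origin: centre of its underside.
- screwdriver: Bystander: screwdriver with a red handle lying along its x, about 190 long, loose.
- cream_jar: Bystander: white cream jar with a brass lid, 58 diameter, 50 high, loose. Origin: centre of its underside.
There are look-alikes about, which are no part of the job. What is shaped like the cap but pink is not meant.

How it is judged:
By the outcome, as a careful person would: the job done as asked, in the order asked, and still so for the second after the job is handed in, with the robot touching nothing.
It also fails if it takes over 72 s, if anything falls off the work surface, if the arm or the gripper's body presses on something with over 40 N, if the wrist force passes 120 N, or if a joint passes its speed limit or range.

## Robot

A 6-joint arm with a two-finger parallel gripper is mounted at the origin on the work surface. World frame = base frame: x ahead of the robot, y to its left, z up, the work surface at z = 0. Lengths are in m, angles in rad, forces in N, time in s.
With the tool pointing down it reaches from about 0.35 to 0.725 m from the base axis. Payload 6 kg.
Tool frame: the origin (TCP) lies midway between the tips of the shut fingers; the grasp point (between the pads) lies 19 mm behind it (manip.hold_point_z is the z of the grasp point in the tool frame, in m); z points along the fingers, y is the line along which they close (so a half turn about z gives the same grasp; the last joint's range is limited). The gripper opens to 85 mm and grips with 20 to 120 N. Pads are 22 mm wide; open, the fingers measure 114 mm over their backs; the gripper's body (76 mm by 85 mm) begins 54 mm behind the grasp point. The pads swing forward as they close: fully open they stand 13 mm farther back than shut.
Start: joints at [-0.877, 0.04, 0.085, 0, -1.615, -0.334], TCP at [0.211, -0.562, 0.231] pointing down, gripper open.
Joint ranges: [-2.56, 2.56], [-1.29, 2.01], [-1.08, 1.49], [-3.29, 1.98], [-2.81, -0.18], [-2.99, 2.99]. Speed limits (rad/s): [2.57, 2.57, 3.01, 3.14, 3.14, 3.14].

## Interface

Orientations are given as a unit quaternion [x, y, z, w].
In Python, from workcell import manip gives the robot as it stands.
- The arm moves only by the shell command python3 -m creep 'ROWS' [OPENING] [FORCE]. ROWS is JSON, a list of rows, each a list of 2 entries, a list of its own where there are three numbers: the shift along the tool's x, y, z in m, then the turn about the tool's z in rad. In form: [[[dx, dy, dz], twist], ...]. A call has 1 to 12 rows; each row shifts and turns the commanded pose from where the row before left it, along the tool's axes as they then stand; what a row does not reach is not made up. A row lasts 1/12 s, in which the tool goes at most 41.7 mm and 7.16 degrees, less where a joint would pass 70% of its speed; a pose out of reach is approached as far as the arm can. A call with a gripper value outside its range is refused whole. OPENING is the closure, from -1 (fully open) to 1 (shut), set as the call begins (- or left out, the last holds). The fingers move at their own pace and stop on an object; FORCE is the grip in N (left out, the last holds). Time passes only in rows, so rows that do not move let the fingers close. It gives the time, the measured TCP pose, the force, the opening and the grip force at its end, in the units of the state.
- manip.observe(): the state, without advancing time (a new reading comes with each control period).
- manip.snapshot(name): name is "scene" or "top"; returns a dict with "frame" (384x512x3 uint8, blue, green, red), "z_map" (384x512 float32, m along the optical axis (not along the pixel's ray), 0 where there is no reading), "fx", "fy", "cx", "cy" (pixels), "extrinsics" (4x4, takes a point from camera to world coordinates). Camera axes: x right, y down, z forward; pixel columns grow to the right and rows downward; lengths in m; the calibration is good to about 2 mm. A picture is of the moment at which its call begins.
- manip.hand_in(): hands the job in; it is judged then, once.
Trained networks look in a picture, given as the dict that the camera call returned (one of the last four; its "shot" number tells which), for a name from the list of things; names that differ only in an ending like _2 or _b are one class to them, and where a whole thing is asked for, a point or a joint stands for the part that bears it (a point fixed in the world has none). Each returns a list of dicts, best first, with "score" (0 to 1); they miss things now and then, are a little off and sometimes report something else, mostly with a low value. They report only what shows in the picture. A call takes as long as a camera call. They do not tell look-alikes from the thing itself.
- manip.boxes_of(picture, target): "point" ([column, row] in pixels, amid what is visible of it).
- manip.trace(picture, target): "region" (384x512 bool, what is visible of it) and "point" ([column, row] in pixels, amid what is visible of it).
The state is a dict: "time": time; "q": joint angles; "dq": joint speeds; "joint_torque": joint torques, N m; "eef_pos": TCP position; "eef_rot": TCP orientation; "wrist_force": force on the tool from outside, world axes, zero at the start; "moment": the same for the moment, N m; "opening": finger opening in m; "grasp_force": force on a finger pad.
Only numpy, scipy, OpenCV 4.12 (cv2) and the standard library are available. Lean on these libraries where they do the work, as an engineer would, in place of code of your own. Each camera call takes 0.05 s, during which the arm holds its last target. There are 200 camera calls.

## Working session

There is one attempt and no reset: what is moved stays moved. The work goes in short steps, Python scripts to look and compute and a shell command to move; the robot and the scene stay as the last step left them, time stands still between calls to the robot, and variables do not carry over. Pictures are saved under pics/ and viewed, at most 10 in all, crops included, and the job is handed in when it is done.

```bash
mkdir -p pics
cat > h.py <<'E'
import numpy as np,cv2
from workcell import manip
def cloud(p):
    z=p["z_map"].astype(float);v,u=np.mgrid[:z.shape[0],:z.shape[1]]
    c=np.stack([(u-p["cx"])/p["fx"]*z,(v-p["cy"])/p["fy"]*z,z,np.ones_like(z)],-1)
    w=(c@np.asarray(p["extrinsics"]).T)[...,:3]; w[z==0]=np.nan
    return w
E
python3 - <<'E'
from h import *
np.set_printoptions(precision=3,suppress=True)
o=manip.observe();print({k:np.round(o[k],3) for k in o},manip.hold_point_z)
for n in("scene","top"):
    p=manip.snapshot(n);w=cloud(p)
    cv2.imwrite(f"pics/{n}0.png",p["frame"]);print(n,np.array(p["extrinsics"])[:3],p["fx"])
    for t in("lamp","glass","cap","dimmer_knob","bulb_carton","mug","phone","remote","screwdriver","cream_jar"):
        for d in manip.trace(p,t)[:4]:
            r=d["region"];q=w[r];q=q[~np.isnan(q[:,0])]
            if len(q): print(t,round(d["score"],2),np.round(d["point"]),r.sum(),"med",np.median(q,0),"lo",np.percentile(q,3,axis=0),"hi",np.percentile(q,97,axis=0))
            else: print(t,d["score"],d["point"],"nodepth")
E
```

```text
{'time': np.float64(0.0), 'q': array([-0.877,  0.041,  0.084, -0.   , -1.616, -0.334]), 'dq': array([ 0.   , -0.001,  0.001, -0.   ,  0.   ,  0.001]), 'joint_torque': array([  0.001, -36.821,  34.742,   6.932,  -0.005,  -0.   ]), 'eef_pos': array([ 0.211, -0.561,  0.23 ]), 'eef_rot': array([-0.179,  0.984,  0.001, -0.   ]), 'wrist_force': array([ 0.025,  0.82 , -0.428]), 'moment': array([-0.002, -0.027,  0.024]), 'grasp_force': np.float64(0.0), 'opening': np.float64(0.085)} -0.0187
scene [[ 0.065  0.62  -0.782  1.727]
 [ 0.998 -0.032  0.058  0.012]
 [ 0.011 -0.784 -0.621  1.062]] 483.55000074020603
lamp 0.57 [222. 190.] 1371 med [ 0.542 -0.017  0.087] lo [ 0.453 -0.072  0.011] hi [0.558 0.131 0.188]
glass 0.7 [141. 191.] 712 med [ 0.516 -0.277  0.073] lo [ 0.462 -0.308  0.004] hi [ 0.527 -0.25   0.111]
cap 0.77 [334. 190.] 260 med [0.501 0.361 0.014] lo [0.465 0.332 0.001] hi [0.528 0.397 0.04 ]
cap 0.68 [375. 197.] 248 med [0.532 0.484 0.015] lo [0.496 0.458 0.007] hi [0.559 0.519 0.041]
cap 0.51 [311. 213.] 292 med [0.597 0.261 0.015] lo [0.561 0.231 0.002] hi [0.622 0.296 0.04 ]
b
[... 1358 characters left out ...]
9. 172.] 556 med [0.591 0.262 0.013] lo [0.561 0.231 0.001] hi [0.623 0.295 0.039]
cap 0.23 [312. 253.] 1587 med [ 0.376 -0.062  0.009] lo [ 0.306 -0.098  0.003] hi [ 0.45  -0.028  0.013]
mug 0.66 [250. 110.] 1041 med [0.757 0.105 0.025] lo [ 0.708  0.067 -0.   ] hi [0.783 0.16  0.089]
phone 0.92 [310. 250.] 1671 med [ 0.378 -0.063  0.008] lo [ 0.304 -0.1    0.   ] hi [ 0.45  -0.027  0.013]
remote 0.73 [210. 274.] 1083 med [0.323 0.208 0.017] lo [0.248 0.181 0.007] hi [0.399 0.235 0.022]
remote 0.34 [405. 211.] 663 med [ 0.493 -0.287  0.067] lo [ 0.463 -0.309  0.005] hi [ 0.521 -0.248  0.111]
cream_jar 0.69 [184. 130.] 409 med [0.701 0.282 0.048] lo [0.68  0.259 0.009] hi [0.727 0.308 0.053]
```

View pics/scene0.png

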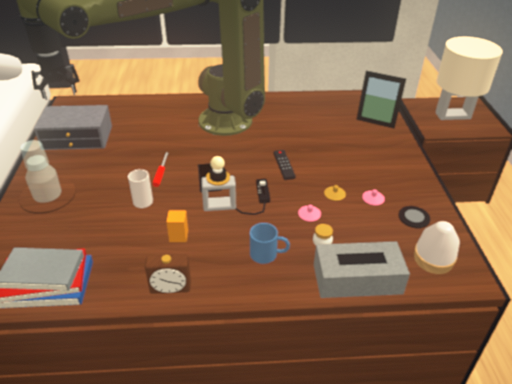

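View pics/top0.png

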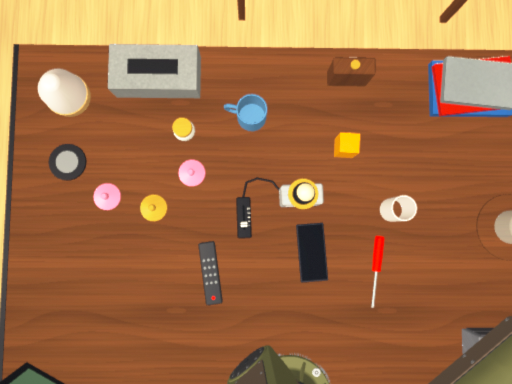

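Scene: glass at top-view (402,208), lamp (303,194), dimmer (244,217). Three cap-shaped things appear in the top view: brass (153,208), pink (192,172) and pink (107,197). The brass one fits, since pink ones are ruled out. I'll confirm in a crop and fit the positions.

```bash
cat >> h.py <<'E'
from scipy.optimize import least_squares
def circ(q,r,c0):
    s=least_squares(lambda c:np.hypot(q[:,0]-c[0],q[:,1]-c[1])-r,c0,loss="soft_l1",f_scale=.002)
    return s.x,np.median(abs(s.fun)),len(q)
def near(w,c,rad,z0,z1):
    q=w.reshape(-1,3);q=q[~np.isnan(q[:,0])]
    return q[(np.hypot(q[:,0]-c[0],q[:,1]-c[1])<rad)&(q[:,2]>z0)&(q[:,2]<z1)]
E
python3 - <<'E'
from h import *
np.set_printoptions(precision=4,suppress=True)
for n in("scene","top"):
    p=manip.snapshot(n);w=cloud(p);print(n)
    q=near(w,(.495,-.28),.05,.104,.118);print("glass rim",circ(q,.0305,(.495,-.28)),q[:,2].mean(), (q[:,:2].min(0)+q[:,:2].max(0))/2,np.ptp(q[:,:2],axis=0))
    q=near(w,(.495,-.28),.05,.03,.1);
    print("glass side",circ(q,.032,(.495,-.28)))
    l=(.515,-.022)
    q=near(w,l,.06,.113,.126);mid=(q[:,:2].min(0)+q[:,:2].max(0))/2;print("ring bbox",mid,np.ptp(q[:,:2],axis=0),len(q),q[:,2].mean())
    q=near(w,l,.03,.178,.21);print("bulb top",q.mean(0),q[:,2].max(),len(q))
    q=near(w,l,.07,.095,.110);mr=cv2.minAreaRect((q[:,:2]*1000).astype(np.float32));print("body",mr)
    q=near(w,(.495,.361),.05,.005,.02);print("cap flange bbox",(q[:,:2].min(0)+q[:,:2].max(0))/2,np.ptp(q[:,:2],axis=0))
    q=near(w,(.495,.361),.05,.03,.05);print("cap knob",q.mean(0),(q[:,:2].min(0)+q[:,:2].max(0))/2,np.ptp(q[:,:2],axis=0),len(q),q[:,2].max())
    q=near(w,(.46,.13),.09,.014,.027);mr=cv2.minAreaRect((q[:,:2]*1000).astype(np.float32));print("box",mr,len(q))
    q=near(w,(.46,.13),.09,.030,.045);print("knob",q.mean(0),len(q),q.min(0),q.max(0))
    f=p["frame"]
    if n=="top":
        a=cv2.resize(f[150:250,90:190],(400,400),interpolation=2);b=cv2.resize(f[160:260,225:325],(400,400),interpolation=2);cv2.imwrite("pics/crop1.png",np.hstack([a,b]))
    for d in manip.trace(p,"dimmer_knob")[:2]:print("dk",d["score"],d["point"],np.nanmedian(w[d["region"]],0))
E
```

```text
scene
glass rim (array([ 0.495 , -0.2797]), np.float64(0.0014177260929725474), 98) 0.10917247962763953 [ 0.4954 -0.2792] [0.0688 0.0635]
glass side (array([ 0.4931, -0.2802]), np.float64(0.0016966926258671529), 449)
ring bbox [ 0.536  -0.0268] [0.0623 0.0725] 146 0.121329936976166
bulb top [ 0.5346 -0.0241  0.1895] 0.19974856534336116 81
body ((530.8094482421875, -25.568885803222656), (56.90122985839844, 101.94511413574219), 1.2914137840270996)
cap flange bbox [0.494  0.3572] [0.0933 0.0812]
cap knob [0.4991 0.3613 0.0394] [0.4986 0.3607] [0.0148 0.0164] 23 0.046175240363425685
box ((471.7347717285156, 120.5340347290039), (110.71866607666016, 38.12186050415039), 2.1223440170288086) 219
knob [0.4562 0.1204 0.0356] 18 [0.4491 0.113  0.0301] [0.462  0.1272 0.0404]
top
glass rim (array([ 0.4929, -0.2791]), np.float64(0.0007974088901870173), 120) 0.10907009205925827 [ 0.4929 -0.2794] [0.0602 0.0651]
glass side (array([ 0.4928, -0.278 ]), np.float64(0.001694333761743298), 380)
ring bbox [ 0.5269 -0.027 ] [0.0722 0.0745] 337 0.12061038339802231
bulb top [ 0.5256 -0.0253  0.1885] 0.19878114358365462 227
body ((525.51611328125, -26.077476501464844), (50.89094161987305, 104.4970932006836), 1.9898483753204346)
cap flange bbox [0.4979 0.3597] [0.0833 0.0936]
cap knob [0.4948 0.3619 0.0389] [0.495  0.3624] [0.0158 0.0173] 41 0.04506323433112902
box ((452.9091491699219, 129.61697387695312), (81.0389404296875, 148.53671264648438), 63.99519729614258) 541
knob [0.4518 0.1204 0.0356] 30 [0.4465 0.1138 0.0325] [0.457  0.127  0.0393]
```

View pics/crop1.png

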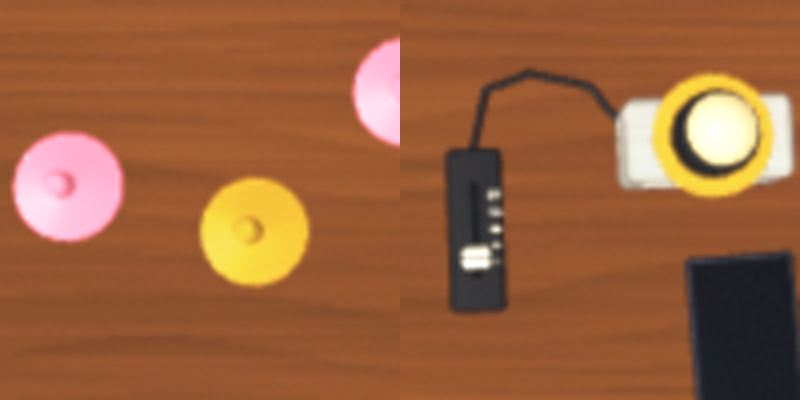

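The crop confirms the brass cap at crop (254,230), which is top (153,207), with pink caps on either side. The dimmer knob is at crop (476,258), and the longest marks are toward +x. I'll square the tool and go above the glass.

```bash
python3 -m creep '[[[0,0,0],0.12],[[0,0,0],0.12],[[0,0,0],0.12],[[-0.02,0.02,0],0],[[-0.02,0.02,0],0],[[-0.02,0.02,0],0],[[-0.02,0.02,0],0],[[-0.02,0.02,0],0],[[-0.02,0.02,0],0],[[-0.02,0.02,0],0],[[-0.02,0.02,0],0],[[-0.02,0.02,0],0]]' -1 40; python3 -m creep '[[[-0.02,0.02,0],0],[[-0.02,0.02,0],0],[[-0.02,0.02,0],0],[[-0.02,0.02,0],0],[[-0.02,0.02,0],0],[[0,0,0],0],[[0,0,0],0]]'
```

```text
time: 2.3
eef_pos: [0.3921, -0.3805, 0.2315]
eef_rot: [0.0, 1.0, -0.0, 0.0]
wrist_force: [0.5, -1.3, 0.0]
opening: 0.0857
grasp_force: 0.0
time: 2.88
eef_pos: [0.492, -0.2805, 0.2309]
eef_rot: [-0.001, 1.0, 0.0, -0.0]
wrist_force: [-0.2, 0.0, -0.0]
opening: 0.0857
grasp_force: 0.0
```

```bash
python3 -m creep '[[[-0.001,0.0015,0.02],0],[[0,0,0.02],0],[[0,0,0.02],0],[[0,0,0.02],0],[[0,0,0.02],0],[[0,0,0.02],0],[[0,0,0.02],0],[[0,0,0.015],0],[[0,0,0.01],0],[[0,0,0.005],0],[[0,0,0],0]]'; python3 -m creep '[[[0,0,0],0],[[0,0,0],0],[[0,0,0],0],[[0,0,0],0],[[0,0,0],0],[[0,0,0],0],[[0,0,0],0],[[0,0,0],0],[[0,0,0],0],[[0,0,0],0]]' 1 30
```

```text
time: 3.8
eef_pos: [0.4916, -0.2804, 0.0605]
eef_rot: [0.0, 1.0, 0.0, -0.001]
wrist_force: [0.3, -0.4, -0.0]
opening: 0.0854
grasp_force: 0.0
time: 4.63
eef_pos: [0.4931, -0.2804, 0.0629]
eef_rot: [-0.0, 1.0, -0.001, 0.001]
wrist_force: [-1.2, 1.8, 5.4]
opening: 0.0643
grasp_force: 33.2
```

```bash
python3 -m creep '[[[0,0,-0.008],0],[[0,0,-0.015],0],[[0,0,-0.02],0],[[0,0,-0.02],0],[[0,0,-0.02],0],[[0,0,-0.02],0],[[0,0,-0.02],0],[[0,0,-0.02],0],[[0,0,-0.02],0],[[0,0,-0.02],0],[[0,0,-0.02],0],[[0,0,-0.017],0]]'; python3 -m creep '[[[0,0.01,-0.005],0],[[-0.003,0.02,0],0],[[-0.003,0.02,0],0],[[-0.003,0.02,0],0],[[-0.003,0.02,0],0],[[-0.003,0.02,0],0],[[-0.003,0.02,0],0],[[-0.003,0.02,0],0],[[-0.003,0.02,0],0],[[-0.003,0.01,0],0],[[0,0.005,0],0],[[0,0,0],0]]';  python3 - <<'E'
from h import *
np.set_printoptions(precision=4,suppress=True)
o=manip.observe();print(o["eef_pos"],o["wrist_force"],o["opening"])
f=[]
for n in("scene","top"):
    p=manip.snapshot(n);w=cloud(p);c=o["eef_pos"]
    f.append(p["frame"])
    q=near(w,c[:2],.05,.2,.33);print(n,len(q),q[:,2].min(),q[:,2].max())
    for d in manip.trace(p,"glass")[:2]:
        q=w[d["region"]];q=q[~np.isnan(q[:,0])];print(d["score"],d["point"],len(q));
        if len(q):print(q.min(0),q.max(0),circ(q,.032,c[:2]))
cv2.imwrite("pics/held.png",np.hstack([cv2.resize(f[0][110:230,160:280],(400,400)),cv2.resize(f[1][130:250,240:360],(400,400))]))
E
```

```text
time: 5.63
eef_pos: [0.4921, -0.28, 0.2827]
eef_rot: [0.0, 1.0, 0.0, 0.0]
wrist_force: [1.4, -0.2, -0.6]
opening: 0.0642
grasp_force: 33.6
time: 6.63
eef_pos: [0.5192, -0.0942, 0.2857]
eef_rot: [-0.001, 1.0, 0.0, -0.001]
wrist_force: [-0.9, -0.2, -0.7]
opening: 0.0647
grasp_force: 33.6
[ 0.5192 -0.0942  0.2857] [-0.8847 -0.1842 -0.7328] 0.06466113391596025
scene 903 0.22249596956510254 0.3299699793498583
0.85 [192.8, 135.6] 822
[ 0.4847 -0.1266  0.2225] [ 0.5565 -0.0638  0.337 ] (array([ 0.5198, -0.0949]), np.float64(0.0016509081002249511), 822)
0.62 [221.2, 187.8] 1593
[ 0.2619 -0.0837 -0.0038] [0.5808 0.1424 0.1987] (array([ 0.5229, -0.01  ]), np.float64(0.014430111097394435), 1593)Traceback (most recent call last):
  File "<stdin>", line 8, in <module>
    return umr_minimum(a, axis, None, out, keepdims, initial, where)
ValueError: zero-size array to reduction operation minimum which has no identity
```

Run:
```python
from h import *
np.set_printoptions(precision=4,suppress=True)
for n in("scene","top"):
    P=[]
    for i in range(2): 
        p=manip.snapshot(n);w=cloud(p);P.append(near(w,(.53,-.026),.045,.1,.21))
    q=np.vstack(P)
    k=q[(q[:,2]>.125)&(q[:,2]<.140)];k=k[np.hypot(k[:,0]-.53,k[:,1]+.026)<.034];print(n,"collar",circ(k,.027,(.53,-.026)))
    s=q[(q[:,2]>.160)]
    r=least_squares(lambda c:np.linalg.norm(s-[c[0],c[1],c[2]],axis=1)-.021,(.53,-.026,.174),loss="soft_l1",f_scale=.002);print("bulb",r.x,np.median(abs(r.fun)),len(s))
    # ring by colour/outer edge
    f=[(x,y) for x,y,z in q if .114<z<.127]; c,rad=cv2.minEnclosingCircle(np.float32(f)*1000);print("ring encl",c,rad)
    for t in ("lamp",):
        pass
```

```text
scene collar (array([ 0.5263, -0.0269]), np.float64(0.0013036779257386208), 131)
bulb [ 0.5265 -0.0269  0.1751] 0.0012053628897472721 284
ring encl (529.5091552734375, -26.31585121154785) 39.48735809326172
top collar (array([ 0.53 , -0.026]), np.float64(nan), 0)
bulb [ 0.53  -0.026  0.174] nan 0
  return _methods._mean(a, axis=axis, dtype=dtype,
  ret = ret.dtype.type(ret / rcount)
Traceback (most recent call last):
cv2.error: OpenCV(4.12.0) /io/opencv/modules/imgproc/src/shapedescr.cpp:201: error: (-215:Assertion failed) count >= 0 && (depth == CV_32F || depth == CV_32S) in function 'minEnclosingCircle'
```

```bash
python3 -m creep '[[[-0.001,0.012,0],0],[[-0.0015,0.015,0],0],[[-0.0015,0.015,0],0],[[-0.0015,0.014,0],0],[[-0.001,0.008,0],0],[[0,0.004,0],0],[[0,0,0],0],[[0,0,0],0]]'
python3 - <<'E'
from h import *
np.set_printoptions(precision=4,suppress=True)
o=manip.observe();print(o["eef_pos"],o["wrist_force"])
G=[];B=[]
for i in range(2):
    w=cloud(manip.snapshot("scene"));c=o["eef_pos"]
    G.append(near(w,c[:2],.05,.225,.325));B.append(near(w,c[:2],.04,.125,.2))
q=np.vstack(G);print("glass",circ(q[q[:,2]<.262],.032,c[:2]),q[:,2].min())
q=np.vstack(B);k=q[(q[:,2]<.14)];k=k[np.hypot(*(k[:,:2]-[.53,-.026]).T)<.034];print("collar",circ(k,.027,c[:2]));s=q[q[:,2]>.16]
r=least_squares(lambda c:np.linalg.norm(s-c,axis=1)-.021,(.53,-.026,.174),loss="soft_l1",f_scale=.002);print("bulb",r.x)
E
```

```text
time: 7.65
eef_pos: [0.5258, -0.0273, 0.2863]
eef_rot: [0.0, 1.0, -0.0, -0.0]
wrist_force: [1.6, 0.7, -1.6]
opening: 0.064
grasp_force: 33.6
[ 0.5258 -0.0273  0.2863] [ 1.5733  0.7099 -1.5647]
glass (array([ 0.5258, -0.0275]), np.float64(0.001233287876707248), 435) 0.22526962937160733
collar (array([ 0.5262, -0.0265]), np.float64(0.0015711046990149208), 128)
bulb [ 0.5264 -0.0267  0.1753]
```

```bash
python3 -m creep '[[[-0.0005,0.0008,0.003],0],[[0,0,0.008],0],[[0,0,0.01],0],[[0,0,0.01],0],[[0,0,0.01],0],[[0,0,0.01],0],[[0,0,0.008],0],[[0,0,0.005],0],[[0,0,0.004],0],[[0,0,0.003],0],[[0,0,0],0],[[0,0,0],0]]'
```

```text
time: 8.75
eef_pos: [0.5265, -0.0263, 0.2156]
eef_rot: [0.0, 1.0, 0.0, 0.0]
wrist_force: [-0.4, -0.0, -1.2]
opening: 0.0643
grasp_force: 33.6
```

```bash
python3 -m creep '[[[0,0,0.001],0],[[0,0,0.0015],0],[[0,0,0.0015],0],[[0,0,0.0015],0],[[0,0,0.0015],0],[[0,0,0.0015],0],[[0,0,0.0015],0],[[0,0,0],0]]'
```

```text
time: 9.42
eef_pos: [0.5262, -0.0263, 0.2048]
eef_rot: [0.0, 1.0, 0.0, -0.0]
wrist_force: [0.4, 0.5, -1.9]
opening: 0.0644
grasp_force: 33.6
```

```bash
python3 -m creep '[[[0,0,0.0015],0],[[0,0,0.0015],0],[[0,0,0.0015],0],[[0,0,0.0015],0],[[0,0,0.0015],0],[[0,0,0],0]]'
```

```text
time: 9.92
eef_pos: [0.5262, -0.0263, 0.1973]
eef_rot: [0.0, 1.0, 0.0, -0.0]
wrist_force: [0.5, -0.3, -1.2]
opening: 0.0644
grasp_force: 33.6
```

```bash
python3 -m creep '[[[0,0,0.0015],0],[[0,0,0.0015],0],[[0,0,0.0015],0],[[0,0,0.0015],0],[[0,0,0.0012],0],[[0,0,0],0]]'
```

```text
time: 10.42
eef_pos: [0.5263, -0.0263, 0.1902]
eef_rot: [0.0, 1.0, 0.0, -0.0]
wrist_force: [-0.5, -1.0, -2.1]
opening: 0.0643
grasp_force: 33.6
```

```bash
python3 -m creep '[[[0,0,0.001],0],[[0,0,0.001],0],[[0,0,0.001],0],[[0,0,0.001],0],[[0,0,0],0]]'
```

```text
time: 10.83
eef_pos: [0.5263, -0.0263, 0.1863]
eef_rot: [0.0, 1.0, 0.0, -0.0]
wrist_force: [-0.3, 0.6, -1.8]
opening: 0.0644
grasp_force: 33.6
```

```bash
python3 -m creep '[[[0,0,0.0007],0],[[0,0,0.0007],0],[[0,0,0],0],[[0,0,0],0]]'
```

```text
time: 11.17
eef_pos: [0.5263, -0.0263, 0.1852]
eef_rot: [0.0, 1.0, 0.0, -0.0]
wrist_force: [0.1, 0.8, -1.3]
opening: 0.0643
grasp_force: 33.6
```

```bash
python3 -m creep '[[[0,0,0.0006],0],[[0,0,0.0006],0],[[0,0,0],0],[[0,0,0],0]]'
```

```text
time: 11.5
eef_pos: [0.5264, -0.0263, 0.1841]
eef_rot: [0.0, 1.0, 0.0, 0.0]
wrist_force: [0.1, -0.2, -1.6]
opening: 0.0645
grasp_force: 33.7
```

```bash
python3 -m creep '[[[0,0,0.0005],0],[[0,0,0.0005],0],[[0,0,0],0],[[0,0,0],0]]'
```

```text
time: 11.83
eef_pos: [0.5267, -0.0263, 0.184]
eef_rot: [0.0, 1.0, 0.0, 0.001]
wrist_force: [-1.9, 2.1, 4.7]
opening: 0.0647
grasp_force: 34.0
```

Contact came at the expected height, so the glass is seated. Releasing and backing straight up.

```bash
python3 -m creep '[[[0,0,0],0],[[0,0,0],0],[[0,0,0],0],[[0,0,0],0],[[0,0,0],0],[[0,0,0],0]]' -1 20; python3 -m creep '[[[0,0,-0.005],0],[[0,0,-0.01],0],[[0,0,-0.02],0],[[0,0,-0.02],0],[[0,0,-0.02],0],[[0,0,-0.02],0],[[0,0,-0.02],0],[[0,0,-0.01],0]]'; python3 -m creep '[[[0.002,0.02,0],0],[[0.002,0.03,0],0],[[0.002,0.03,0],0],[[0.002,0.03,0],0],[[0.003,0.03,0],0],[[0.003,0.03,0],0],[[0.003,0.03,0],0],[[0.003,0.03,0],0],[[0.003,0.03,0],0],[[0.003,0.03,0],0],[[0.003,0.03,0],0],[[0.003,0.03,0],0]]'; python3 -m creep '[[[0,0.02,0],0],[[0,0.018,0],0],[[0,0,0],0]]'
python3 - <<'E'
from h import *
np.set_printoptions(precision=4,suppress=True)
o=manip.observe();print(o["eef_pos"])
for n in("scene","top"):
    p=manip.snapshot(n);w=cloud(p)
    q=near(w,(.5264,-.0265),.05,.15,.225);print(n,"side",circ(q,.032,(.5264,-.0265)) if len(q) else 0)
    q=near(w,(.5264,-.0265),.05,.225,.25)
    if len(q):print("rim",circ(q,.0305,(.5264,-.0265)),np.percentile(q[:,2],[5,50,95]))
    q=near(w,(.495,.361),.05,.03,.06)
    if len(q):print("cap",q.mean(0),len(q))
f=p["frame"];cv2.imwrite("pics/seated.png",cv2.resize(manip.snapshot("scene")["frame"][100:250,150:350],(800,600)))
E
```

```text
time: 12.33
eef_pos: [0.5263, -0.0263, 0.1828]
eef_rot: [0.0, 1.0, -0.0, -0.0]
wrist_force: [-0.3, -0.0, 0.2]
opening: 0.0853
grasp_force: 0.0
time: 13.0
eef_pos: [0.5268, -0.0266, 0.312]
eef_rot: [0.0, 1.0, 0.0, 0.002]
wrist_force: [-0.0, -0.2, 0.5]
opening: 0.0855
grasp_force: 0.0
time: 14.0
eef_pos: [0.494, 0.3252, 0.3083]
eef_rot: [-0.0, 1.0, 0.0, 0.0]
wrist_force: [-0.2, 0.6, -0.1]
opening: 0.0854
grasp_force: 0.0
time: 14.25
eef_pos: [0.4938, 0.3645, 0.3064]
eef_rot: [-0.001, 1.0, -0.001, -0.001]
wrist_force: [0.2, -0.1, 0.1]
opening: 0.0853
grasp_force: 0.0
[0.4938 0.3645 0.3064]
scene side (array([ 0.5273, -0.0261]), np.float64(0.001668522523670092), 549)
rim (array([ 0.5283, -0.0262]), np.float64(0.0011741316855904682), 108) [0.2256 0.2295 0.2328]
cap [0.4983 0.3616 0.0377] 25
top side (array([ 0.5283, -0.0225]), np.float64(0.008718671456139051), 477)
rim (array([ 0.5268, -0.0255]), np.float64(0.0009107367637175429), 129) [0.2258 0.2307 0.2335]
cap [0.4913 0.3607 0.0387] 20
```

View pics/seated.png

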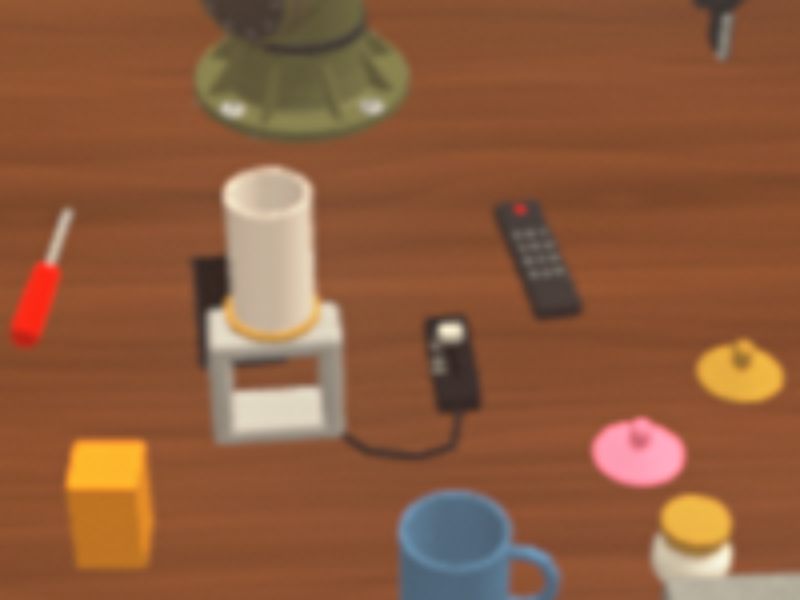

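Glass stands squarely on the ring at picture (270,250), its rim at about 0.231 m. Now descending on the brass cap.

```bash
python3 -m creep '[[[-0.001,-0.003,0.015],0],[[0,0,0.03],0],[[0,0,0.03],0],[[0,0,0.03],0],[[0,0,0.03],0],[[0,0,0.03],0],[[0,0,0.03],0],[[0,0,0.025],0],[[0,0,0.015],0],[[0,0,0.01],0],[[0,0,0],0],[[0,0,0],0]]'
python3 - <<'E'
from h import *
np.set_printoptions(precision=4,suppress=True)
for n in ("scene","top"):
    w=cloud(manip.snapshot(n));q=near(w,(.496,.361),.02,.023,.046)
    r=least_squares(lambda c:np.linalg.norm(q-[c[0],c[1],.0305],axis=1)-.0095,(.496,.361),loss="soft_l1",f_scale=.002);print(n,r.x,len(q))
    q=near(w,(.496,.361),.045,.006,.02);print(cv2.minEnclosingCircle(np.float32(q[:,:2]*1000)))
print(manip.observe()["eef_pos"])
E
```

```text
time: 15.4
eef_pos: [0.496, 0.3583, 0.064]
eef_rot: [0.0, 1.0, 0.0, 0.0]
wrist_force: [-0.1, 1.0, 1.5]
opening: 0.0853
grasp_force: 0.0
scene [0.4963 0.362 ] 30
((497.981201171875, 362.7697448730469), 38.44255065917969)
top [0.496 0.361] 0
((494.29986572265625, 362.5543518066406), 35.446533203125)
[0.4963 0.3591 0.0651]
```

```bash
python3 -m creep '[[[0,0.003,0.01],0],[[0,0,0.012],0],[[0,0,0.01],0],[[0,0,0.006],0],[[0,0,0.004],0],[[0,0,0],0],[[0,0,0],0]]'; python3 -m creep '[[[0,0,0],0],[[0,0,0],0],[[0,0,0],0],[[0,0,0],0],[[0,0,0],0],[[0,0,0],0],[[0,0,0],0],[[0,0,0],0],[[0,0,0],0],[[0,0,0],0],[[0,0,0],0],[[0,0,0],0]]' 1 40
```

```text
time: 16.08
eef_pos: [0.4955, 0.3616, 0.0208]
eef_rot: [0.0, 1.0, -0.0, -0.0]
wrist_force: [0.9, 0.6, 0.8]
opening: 0.0853
grasp_force: 0.0
time: 17.08
eef_pos: [0.4956, 0.3619, 0.0214]
eef_rot: [0.0, 1.0, 0.0, 0.0]
wrist_force: [-0.8, 0.7, 3.9]
opening: 0.0159
grasp_force: 39.4
```

```bash
python3 -m creep '[[[0,0,-0.005],0],[[0,0,-0.01],0],[[0,0,-0.02],0],[[0,0,-0.03],0],[[0,0,-0.03],0],[[0,0,-0.03],0],[[0,0,-0.03],0],[[0,0,-0.03],0],[[0,0,-0.03],0],[[0,0,-0.03],0],[[0,0,-0.02],0],[[0,0,-0.01],0]]'; python3 -m creep '[[[-0.001,-0.01,0],0],[[-0.003,-0.02,0],0],[[-0.003,-0.03,0],0],[[-0.003,-0.03,0],0],[[-0.003,-0.03,0],0],[[-0.003,-0.03,0],0],[[-0.003,-0.03,0],0],[[-0.003,-0.03,0],0],[[-0.003,-0.03,0],0],[[-0.003,-0.03,0],0],[[-0.003,-0.02,0],0],[[0,-0.01,0],0]]'; python3 -m creep '[[[0,0,0],0],[[0,0,0],0]]'
python3 - <<'E'
from h import *
np.set_printoptions(precision=4,suppress=True)
o=manip.observe();c=o["eef_pos"];print(c)
for n in ("scene","top"):
    p=manip.snapshot(n);w=cloud(p)
    if n=="scene":cv2.imwrite("pics/cap.png",cv2.resize(p["frame"][90:210,180:300],(600,600),interpolation=2))
    q=near(w,c[:2],.05,c[2]-.035,c[2]-.001);
    if len(q):print(n,len(q),q.min(0),q.max(0),(q.min(0)+q.max(0))/2)
    for d in manip.trace(p,"cap")[:2]:
        k=w[d["region"]];k=k[~np.isnan(k[:,0])];print(d["score"],d["point"],len(k),np.percentile(k,[2,50,98],axis=0) if len(k) else 0)
E
```

```text
time: 18.08
eef_pos: [0.4959, 0.3617, 0.3003]
eef_rot: [0.0, 1.0, 0.002, 0.002]
wrist_force: [0.4, -0.3, -1.5]
opening: 0.0161
grasp_force: 39.1
time: 19.08
eef_pos: [0.5258, 0.0589, 0.2944]
eef_rot: [0.001, 1.0, -0.0, -0.001]
wrist_force: [0.0, 1.2, -1.1]
opening: 0.0165
grasp_force: 39.1
time: 19.25
eef_pos: [0.526, 0.0614, 0.2949]
eef_rot: [0.001, 1.0, -0.0, -0.001]
wrist_force: [0.2, -0.0, -1.0]
opening: 0.0165
grasp_force: 39.1
[0.526  0.0614 0.2949]
scene 220 [0.4987 0.0252 0.2807] [0.5638 0.0939 0.2938] [0.5312 0.0595 0.2873]
0.71 [245.7, 132.7] 297 [[ 0.1122  0.0282 -0.0001]
 [ 0.5342  0.06    0.2882]
 [ 0.5619  0.0925  0.3149]]
0.71 [307.6, 213.5] 255 [[0.5611 0.2309 0.0075]
 [0.5959 0.2596 0.0151]
 [0.6216 0.2922 0.0409]]
0.71 [187.8, 168.8] 376 [[0.5077 0.1815 0.006 ]
 [0.5969 0.2654 0.0137]
 [0.6222 0.2954 0.6552]]
0.58 [107.0, 195.5] 569 [[0.4929 0.4549 0.002 ]
 [0.523  0.484  0.0126]
 [0.5556 0.5187 0.0405]]
```

View pics/cap.png

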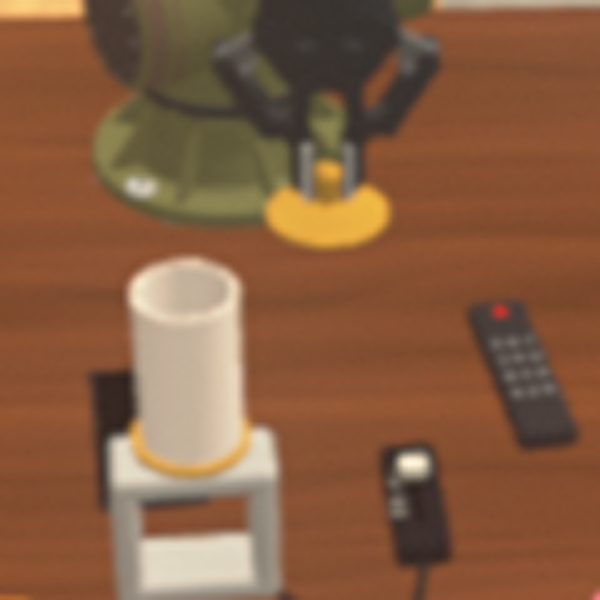

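Cap is held level at picture (325,215). Moving over the glass and refining its pose there.

```bash
python3 -m creep '[[[0,-0.012,0],0],[[-0.0007,-0.02,0],0],[[0,-0.02,0],0],[[0,-0.02,0],0],[[0,-0.01,0],0],[[0,-0.0056,0],0],[[0,0,0],0],[[0,0,0],0]]'
python3 - <<'E'
from h import *
np.set_printoptions(precision=4,suppress=True)
c=manip.observe()["eef_pos"];print(c)
Q=[];F=[];R=[]
for i in range(6):
    p=manip.snapshot("scene");w=cloud(p);f=p["frame"].astype(int)
    yel=(f[...,2]>f[...,0]+60)&(f[...,1]>f[...,0]+40)
    m=yel&(abs(w[...,0]-c[0])<.05)&(abs(w[...,1]-c[1])<.05)&(w[...,2]>.262)&(w[...,2]<.34);k=w[m];Q.append(k)
    q=near(w,c[:2],.045,.15,.222);R.append(q)
q=np.vstack(Q);print(len(q),q.min(0),q.max(0))
fl=q[q[:,2]<c[2]-.002]
def res(a):
    d=fl-[a[0],a[1],a[2]];r=np.hypot(d[:,0],d[:,1])
    return d[:,2]-a[3]*d[:,0]-a[4]*d[:,1]-(.009*(1-(r-.009)/.027))
s=least_squares(res,(c[0],c[1],.281,0,0),loss="soft_l1",f_scale=.001,x_scale=(.01,.01,.01,.1,.1));print("cone",s.x,np.median(abs(s.fun)),len(fl))
# outline fit: 97th radius by angle
a=np.arctan2(fl[:,1]-c[1],fl[:,0]-c[0]);r=np.hypot(fl[:,0]-c[0],fl[:,1]-c[1])
for k in range(-4,4):
    t=(a>=k*np.pi/4)&(a<(k+1)*np.pi/4)
    if t.sum()>8:print(k*45,t.sum(),np.percentile(r[t],96))
print("glass",circ(np.vstack(R),.032,c[:2]))
E
```

```text
time: 20.12
eef_pos: [0.5271, -0.0256, 0.2959]
eef_rot: [0.0, 1.0, 0.0, -0.0]
wrist_force: [-0.1, 0.2, -1.1]
opening: 0.0161
grasp_force: 39.2
[ 0.5271 -0.0256  0.2959]
1587 [ 0.4977 -0.0622  0.2815] [0.5664 0.0079 0.3224]
cone [ 0.5078 -0.0273  0.2837  0.1808  0.0078] 0.0012353583764539064 1242
-135 121 0.035371917106419425
-90 218 0.03598032552039803
-45 281 0.03699947619003413
0 269 0.03702946445963835
45 215 0.03477841090757286
90 128 0.03393916364761938
glass (array([ 0.5273, -0.0261]), np.float64(0.0014985958639373558), 3102)
```

```bash
python3 -m creep '[[[0,0,0.005],0],[[0,0,0.01],0],[[0,0,0.01],0],[[0,0,0.008],0],[[0,0,0.005],0],[[0,0,0.002],0],[[0,0,0],0],[[0,0,0],0]]'; python3 -m creep '[[[0,0,0.001],0],[[0,0,0.001],0],[[0,0,0.001],0],[[0,0,0.001],0],[[0,0,0],0],[[0,0,0],0]]'
```

```text
time: 21.08
eef_pos: [0.5271, -0.026, 0.2563]
eef_rot: [0.0, 1.0, -0.0, 0.0]
wrist_force: [-0.8, -0.8, -0.2]
opening: 0.0164
grasp_force: 39.2
time: 21.58
eef_pos: [0.5271, -0.0259, 0.2519]
eef_rot: [0.0, 1.0, 0.0, -0.0]
wrist_force: [0.4, 0.1, -2.3]
opening: 0.0159
grasp_force: 39.2
```

```bash
python3 -m creep '[[[0,0,0.001],0],[[0,0,0.001],0],[[0,0,0.001],0],[[0,0,0],0],[[0,0,0],0]]'
```

```text
time: 22.0
eef_pos: [0.527, -0.0259, 0.2489]
eef_rot: [0.0, 1.0, 0.0, -0.0]
wrist_force: [0.5, 0.2, -1.0]
opening: 0.0166
grasp_force: 39.2
```

Entering freely (plug 3 mm in). Continuing.

```bash
python3 -m creep '[[[0,0,0.001],0],[[0,0,0.001],0],[[0,0,0.001],0],[[0,0,0],0],[[0,0,0],0]]'
```

```text
time: 22.42
eef_pos: [0.527, -0.0259, 0.2459]
eef_rot: [0.0, 1.0, 0.0, -0.0]
wrist_force: [-0.2, -0.2, -0.9]
opening: 0.0166
grasp_force: 39.2
```

```bash
python3 -m creep '[[[0,0,0.0006],0],[[0,0,0.0006],0],[[0,0,0],0],[[0,0,0],0]]'
```

```text
time: 22.75
eef_pos: [0.527, -0.0259, 0.2447]
eef_rot: [0.0, 1.0, 0.0, -0.0]
wrist_force: [-0.5, -0.4, -0.5]
opening: 0.0165
grasp_force: 39.2
```

```bash
python3 -m creep '[[[0,0,0.0005],0],[[0,0,0.0005],0],[[0,0,0],0],[[0,0,0],0]]'
```

```text
time: 23.08
eef_pos: [0.5272, -0.026, 0.2444]
eef_rot: [0.0, 1.0, -0.0, 0.0]
wrist_force: [-0.7, 0.4, 1.6]
opening: 0.0164
grasp_force: 39.5
```

```bash
python3 -m creep '[[[0,0,0.0004],0],[[0,0,0.0004],0],[[0,0,0],0],[[0,0,0],0]]'
```

```text
time: 23.42
eef_pos: [0.5274, -0.0261, 0.2444]
eef_rot: [0.0, 1.0, -0.0, 0.001]
wrist_force: [-2.2, 0.2, 5.9]
opening: 0.016
grasp_force: 39.8
```

Cap rests on the rim at the expected height. Release, rise, and head for the dimmer.

```bash
python3 -m creep '[[[0,0,0],0],[[0,0,0],0],[[0,0,0],0],[[0,0,0],0],[[0,0,0],0],[[0,0,0],0],[[0,0,0],0]]' -0.3 20; python3 -m creep '[[[0,0,-0.005],0],[[0,0,-0.01],0],[[0,0,-0.02],0],[[0,0,-0.02],0],[[0,0,-0.02],0],[[0,0,-0.01],0],[[0,0,0],0]]';python3 -m creep '[[[0.01,0.013,0],0],[[0.014,0.018,0],0],[[0.014,0.018,0],0],[[0.014,0.018,0],0],[[0.014,0.018,0],0],[[0.014,0.018,0],0],[[0.014,0.018,0],0],[[0.014,0.018,0],0],[[0.004,0.008,0],0],[[0,0,0],0]]' 1
python3 - <<'E'
from h import *
np.set_printoptions(precision=4,suppress=True)
c=manip.observe()["eef_pos"];print(c);F=[]
for n in ("scene","top"):
    p=manip.snapshot(n);w=cloud(p)
    F.append(cv2.resize(p["frame"][110:210,180:280] if n=="scene" else p["frame"][160:260,220:320],(400,400),interpolation=2))
    q=near(w,(.527,-.026),.045,.226,.30)
    if len(q):print(n,"cap",np.percentile(q,[2,50,98],axis=0),len(q),"hi",q[q[:,2]>.25].mean(0))
    q=near(w,(.527,-.026),.045,.15,.22)
    if len(q):print("glass",circ(q,.032,(.527,-.026)))
    q=near(w,(.46,.125),.06,.0295,.045)
    if len(q):print("knob",q.mean(0),len(q),q.min(0),q.max(0))
cv2.imwrite("pics/after.png",np.hstack(F))
E
```

```text
time: 24.0
eef_pos: [0.5271, -0.0259, 0.2429]
eef_rot: [0.0, 1.0, 0.0, -0.0]
wrist_force: [0.5, -0.1, 0.7]
opening: 0.056
grasp_force: 0.0
time: 24.58
eef_pos: [0.5277, -0.0261, 0.3313]
eef_rot: [0.0, 1.0, 0.0, 0.002]
wrist_force: [0.2, 0.4, -0.3]
opening: 0.0555
grasp_force: 0.0
time: 25.42
eef_pos: [0.4143, 0.1224, 0.3273]
eef_rot: [-0.001, 1.0, 0.0, -0.0]
wrist_force: [-0.9, -0.3, -0.1]
opening: -0.0001
grasp_force: 0.0
[0.4143 0.1224 0.3273]
scene cap [[ 0.5019 -0.0592  0.2285]
 [ 0.5365 -0.0263  0.2376]
 [ 0.5613  0.0034  0.2641]] 303 hi [ 0.5317 -0.0269  0.2596]
glass (array([ 0.5265, -0.0262]), np.float64(0.001402121925539554), 388)
knob [0.4539 0.1204 0.0346] 16 [0.445  0.1133 0.0304] [0.4611 0.1274 0.0397]
top cap [[ 0.495  -0.0592  0.2313]
 [ 0.5261 -0.0256  0.2364]
 [ 0.5581  0.0054  0.2635]] 799 hi [ 0.5266 -0.0266  0.262 ]
glass (array([ 0.5272, -0.0261]), np.float64(0.00012980124360936762), 51)
```

View pics/after.png

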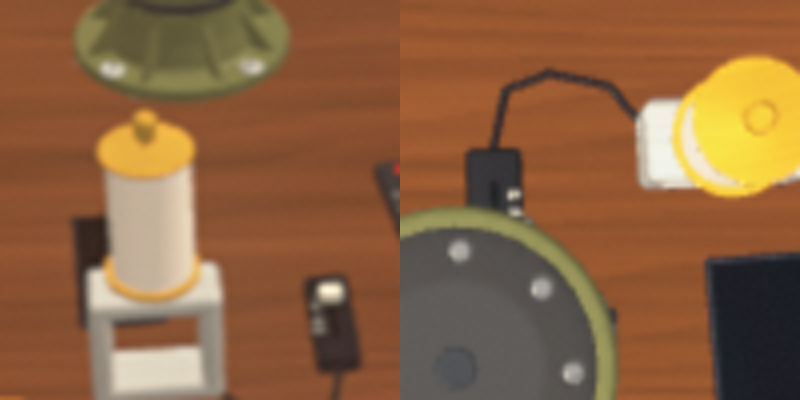

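Cap sits flat on the glass (scene crop (145,150)), top at 0.264 as expected; dimmer knob is at crop (330,292), still dim.

```bash
python3 -m creep '[[[0,-0.001,0.015],0],[[0,-0.001,0.03],0],[[0,0,0.03],0],[[0,0,0.03],0],[[0,0,0.03],0],[[0,0,0.03],0],[[0,0,0.03],0],[[0,0,0.03],0],[[0,0,0.03],0],[[0,0,0.02],0],[[0,0,0.01],0],[[0,0,0],0]]'; python3 -m creep '[[[0,0,0.006],0],[[0,0,0.004],0],[[0,0,0.002],0],[[0,0,0],0],[[0,0,0],0]]'
```

```text
time: 26.52
eef_pos: [0.4141, 0.1175, 0.0404]
eef_rot: [0.001, 1.0, -0.001, -0.002]
wrist_force: [-0.2, -0.8, 0.0]
opening: -0.0
grasp_force: 0.0
time: 26.93
eef_pos: [0.4154, 0.1194, 0.0316]
eef_rot: [0.0, 1.0, 0.0, 0.0]
wrist_force: [0.3, 0.4, -0.2]
opening: 0.0004
grasp_force: 0.0
```

```bash
python3 -m creep '[[[0,0.001,0.002],0],[[0,0,0.002],0],[[-0.004,0,0],0],[[-0.005,0,0],0],[[-0.005,0,0],0],[[-0.005,0,0],0],[[-0.005,0,0],0],[[-0.005,0,0],0],[[-0.005,0,0],0],[[-0.005,0,0],0],[[-0.005,0,0],0],[[-0.003,0,0],0]]'; python3 -m creep '[[[-0.002,0,0],0],[[-0.002,0,0],0],[[-0.002,0,0],0],[[0,0,0],0]]'
```

```text
time: 27.93
eef_pos: [0.4626, 0.1201, 0.0268]
eef_rot: [0.0, 1.0, 0.0, -0.0]
wrist_force: [-1.4, 1.3, 1.1]
opening: -0.0
grasp_force: 0.8
time: 28.27
eef_pos: [0.4683, 0.12, 0.0269]
eef_rot: [0.0, 1.0, -0.0, 0.0]
wrist_force: [-0.7, 0.3, -0.1]
opening: 0.0002
grasp_force: 0.1
```

```bash
python3 -m creep '[[[-0.002,0,0],0],[[-0.002,0,0],0],[[-0.002,0,0],0],[[0,0,0],0]]'
```

```text
time: 28.6
eef_pos: [0.4744, 0.1201, 0.027]
eef_rot: [0.0, 1.0, 0.0, 0.0]
wrist_force: [-0.3, -0.0, -0.2]
opening: 0.0002
grasp_force: 0.2
```

```bash
python3 -m creep '[[[-0.0015,0,0],0],[[-0.0015,0,0],0],[[-0.0015,0,0],0],[[0,0,0],0]]'
```

```text
time: 28.93
eef_pos: [0.4782, 0.1201, 0.0269]
eef_rot: [0.0, 1.0, -0.0, -0.001]
wrist_force: [-3.6, 1.9, 1.1]
opening: -0.0006
grasp_force: 2.3
```

```bash
python3 -m creep '[[[-0.001,0,0],0],[[-0.0005,0,0],0],[[0,0,0],0],[[0,0,0],0]]'
```

```text
time: 29.27
eef_pos: [0.4784, 0.12, 0.0268]
eef_rot: [0.0, 1.0, -0.0, -0.002]
wrist_force: [-12.0, 2.5, 6.4]
opening: 0.0002
grasp_force: 6.0
```

The knob is at its end stop: 12 N and no further motion. I'll back off, rise clear and check.

```bash
python3 -m creep '[[[0.003,0,0],0],[[0.005,0,0],0],[[0.01,0,-0.01],0],[[0.01,0,-0.02],0],[[0,0,-0.03],0],[[0,0,-0.03],0],[[0,0,-0.03],0],[[0,0.02,-0.03],0],[[0,0.03,0],0],[[0,0.03,0],0],[[0,0.03,0],0],[[0,0.03,0],0]]'; python3 -m creep '[[[0,0.03,0],0],[[0,0.02,0],0],[[0,0,0],0]]'
python3 - <<'E'
from h import *
np.set_printoptions(precision=4,suppress=True)
F=[]
for n in ("scene","top"):
    p=manip.snapshot(n);w=cloud(p)
    F.append(cv2.resize(p["frame"][110:230,170:290] if n=="scene" else p["frame"][150:270,210:330],(400,400),interpolation=2))
    q=near(w,(.475,.12),.05,.0295,.045);print(n,"knob",q.mean(0),len(q),q.min(0),q.max(0))
    q=near(w,(.527,-.026),.045,.25,.30);print("cap",q.mean(0),q[:,2].max())
cv2.imwrite("pics/end.png",np.hstack(F))
E
```

```text
time: 30.27
eef_pos: [0.4522, 0.2614, 0.1776]
eef_rot: [0.0, 1.0, 0.0, 0.001]
wrist_force: [1.0, -0.3, 0.4]
opening: -0.0
grasp_force: 0.0
time: 30.52
eef_pos: [0.4518, 0.3128, 0.1762]
eef_rot: [-0.001, 1.0, -0.0, -0.0]
wrist_force: [-1.1, -0.7, -0.4]
opening: -0.0003
grasp_force: 0.0
scene knob [0.4956 0.1223 0.0349] 21 [0.4862 0.1138 0.0295] [0.5016 0.1303 0.0406]
cap [ 0.5322 -0.0271  0.2602] 0.2681616888305587
top knob [0.4925 0.122  0.0351] 28 [0.4884 0.1141 0.0317] [0.4966 0.1299 0.0407]
cap [ 0.5265 -0.0267  0.2623] 0.26712142330996524
```

View pics/end.png

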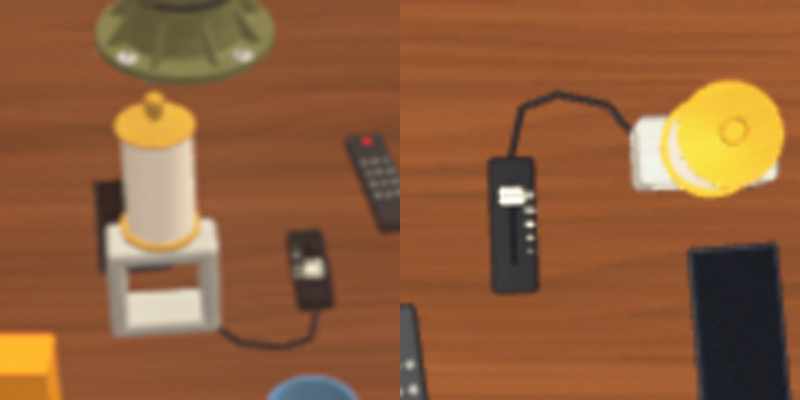

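The dimmer knob is at the bright end (right crop (513,195), beside the longest mark), the cap is still in place, and the robot is clear.

```bash
python3 -c "
from workcell import manip
print(manip.hand_in())"
```

```text
the job is handed in; nothing more can be done
None
```

The job is handed in, with no verdict shown: the glass is home on the brass ring, the brass cap sits flat on top, and the dimmer is at its bright stop, after about 31 s with contact forces of about 6 N on the glass and cap.

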